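# Load a relay in the test slide and hold it home against the sprung plunger

### The job

With the test slide still drawn out, lay the white relay with the amber top flat in the slide's blue nest, its long side along the slide, and let go of it. Then push the slide in by the back of its red plate until the relay has pressed the sprung brass plunger back and sits firmly against the two steel stop buttons, without ramming it. The spring would throw the slide out again, so finish while still holding the push on the red plate: do not let go, and leave the black relay where it is.

Things in the scene. Friction and masses are not known exactly. Their poses are not given: they have to be found in the camera images.
- fixture: the test slide, fixed to the bench: aluminium base plate 220 x 110 x 12 mm, origin at the centre of its underside; +x is the direction in which the slide is pushed in, z up. Grey end block at x = +60 to +100 mm, 70 mm wide, top 56 mm above the bench; guide rails at y = +-34 mm, 10 mm wide, tops 22 mm above the bench
- stop_faces (a point): midway between the faces of the two round steel stop buttons (7 mm diameter, at y = +-9.5 mm) that stand out of the end block: the hard stop for the relay; 45 mm ahead (+x) of the fixture's origin, 36 mm above the bench, axes as the fixture's
- plunger (a joint): sprung brass plunger (8 mm diameter) midway between the stop buttons, m; 0 = fully out, grows as it is pressed in +x. Its free tip stands 10 mm before the stop faces: about 0.010 when the relay is against the stops. Spring 2.8 N at 0, 9.8 N at 0.010
- carriage (a joint): sliding carriage with nest and red plate, m; 0 = fully drawn out, grows as it is pushed in +x; about 1 N of friction, stays where it is left. The loaded relay meets the plunger at about 0.030 and the stops at about 0.040; its own end of travel, reached only when empty, is 0.048
- nest (a point): centre of the nest's floor, 23 mm above the bench, axes as the fixture's; moves with the carriage. The blue nest is open above: 38 mm long in x between a rear wall (12 mm high) and a front lip (3 mm high), 33 mm wide in y between side walls that flare outward above 5 mm and end 9 mm above the floor, 45 mm apart outside
- plate_face (a point): centre of the rear (-x) face of the upright red plate at the rear of the carriage; the plate is 8 mm thick in x, 44 mm wide in y, and reaches from 21 to 71 mm above the bench (this point: 46 mm above it, 46 mm behind the nest point). Axes as the fixture's; push in +x
- relay_amber: the relay to load: white block 34 x 28 x 22 mm (x, y, z) with an amber top 28 x 24 mm, 26 mm high in all; loose; origin at the centre of its underside, z up, long side along x; either way round will do
- relay_black: a black relay of 34 x 28 x 26 mm, not wanted here; loose, to be left where it is; origin at the centre of its underside

How it is judged:
By the outcome, as a careful person would: the job done as asked, in the order asked, and still so for the second after the job is handed in, while the arm keeps its last pose, push and grip.
It also fails if it takes over 54 s, if anything falls off the work surface, if the arm or the gripper's body presses on something with over 40 N, if the wrist force passes 120 N, or if a joint passes its speed limit or range.

### The arm

A 7-joint arm with a two-finger parallel gripper is mounted at the origin on a cart in front of the work surface, level with it; the furniture and walls round the work are solid. World frame = base frame: x ahead of the robot, y to its left, z up, the work surface at z = 0. Lengths are in m, angles in rad, forces in N, time in s.
With the tool pointing down it reaches from about 0.4 to 0.85 m from the base axis. Payload 10.4 kg.
Tool frame: the origin (TCP) lies midway between the tips of the shut fingers; the grasp point (between the pads) lies 19 mm behind it (manip.tcp_to_grasp is the distance from the TCP to the grasp point, in m); x points along the fingers, y is the direction in which the jaws open and shut, and the axes are right-handed (so a half turn about x gives the same grasp; the last joint's range is limited). The gripper opens to 85 mm and grips with 20 to 120 N. Pads are 22 mm wide; open, the fingers measure 114 mm over their backs; the gripper's body (76 mm by 85 mm) begins 54 mm behind the grasp point. The pads swing forward as they close: fully open they stand 13 mm farther back than shut.
Start: joints at [-1.284, 0.332, -0.065, 1.46, 0.022, 1.35, -0.088], TCP at [0.191, 0.595, 0.231] pointing down, gripper open.
Joint ranges: [-2.6, 2.6], [-0.5, 2.12], [-1.47, 1.34], [0.16, 2.42], [-1.27, 4.41], [0.06, 2.06], [-2.6, 2.6]. Speed limits (rad/s): [2.22, 2.22, 2.79, 2.79, 3.14, 3.14, 3.14].

### API

Orientations are given as a unit quaternion [x, y, z, w].
In Python, from workcell import monitor, viewer, manip gives the robot as it stands. The module is installed in compiled form; this text tells all that it offers.
- The arm moves only by the tool send_rows, never from a script. Its arguments are lists of equal length, an entry for each row: "grip": the closure in counts, from 0 (fully open) to 255 (shut); "offset": the shift along the tool's x, y, z in mm, a list of three; "twist": the turn about the tool's x in degrees. In form: {"grip": [grip, ...], "offset": [[tx, ty, tz], ...], "twist": [twist, ...]}. A call has exactly 5 rows; each row is the pose to reach, as a shift and turn from the pose commanded when the call began, along the tool's axes at that moment; what a row does not reach only later rows make up. A row lasts 1/12 s, in which the tool goes at most 41.7 mm and 7.16 degrees, less where a joint would pass 70% of its speed; a pose out of reach is approached as far as the arm can. A call with a gripper value outside its range is refused whole. The fingers move at their own pace and stop on an object; "newtons" is the grip in N (left out, the last holds). Time passes only in rows, so rows that repeat a pose let the fingers close, or fill a call up. It gives the time, the measured TCP pose, the force and the opening at its end, in the units of the state.
- monitor.get_obs(): the state, without advancing time (a new reading comes with each control period).
- viewer.camera(name): name is "side" or "top" or "wrist"; returns (picture, depth): 400x640x3 uint8, blue, green, red; 400x640 float32, m along the optical axis (not along the pixel's ray), 0 where there is no reading.
- viewer.camera_model(name): a dict with "camera_matrix" (3x3 intrinsics, pixels), "R" (3x3) and "t" (3): a world point X has camera coordinates R X + t; the wrist camera has in their place "mount" (4x4, takes a point from camera to tool coordinates, whose origin is the TCP and whose axes are the tool frame's). Camera axes: x right, y down, z forward; pixel columns grow to the right and rows downward; lengths in m; the calibration is good to about 2 mm. A picture is of the moment at which its call begins: read the wrist's pose just before it. camera_model takes no time and is no camera call.
- manip.hand_in(): hands the job in, once; it reports no verdict.
Trained networks look in the newest picture that a camera, given by its name, has taken for a name from the list of things; names that differ only in an ending like _2 or _b are one class to them, and where a whole thing is asked for, a point or a joint stands for the part that bears it (a point fixed in the world has none). Each returns a list of dicts, best first, with "score" (0 to 1); they miss things now and then, are a little off and sometimes report something else, mostly with a low value. They report only what shows in the picture. A call takes as long as a camera call.
- viewer.recognise(target, camera): "box" ([left, top, width, height] in pixels, round what is visible of it).
- viewer.regions_of(target, camera): "region" (400x640 bool, what is visible of it) and "box" ([left, top, width, height] in pixels, round what is visible of it).
- viewer.spot_point(target, camera): "position" ([column, row] in pixels: a listed point, or the origin of a listed thing).
The state is a dict: "clock": time; "joint_pos": joint angles; "joint_velocities": joint speeds; "tau": joint torques, N m; "position": TCP position; "ee_rot": TCP orientation; "ft_force": force on the tool from outside, world axes, zero at the start; "torque": the same for the moment, N m; "grip_width": opening from 0.0 (shut) to 1.0 (fully open).
Only numpy, scipy, OpenCV 4.12 (cv2) and the standard library are available. Lean on these libraries where they do the work, as an engineer would, in place of code of your own. Each camera call takes 0.05 s, during which the arm holds its last target.

## Working session

There is one attempt and no reset: what is moved stays moved. The work goes in short steps, Python scripts to look and compute and a tool call to move; the robot and the scene stay as the last step left them, time stands still between calls to the robot, and variables do not carry over. Pictures are saved under pics/ and viewed, and the job is handed in when it is done.

Besides the shell and the picture viewer there is one more tool, called after "Emit:" by a JSON object that holds its "op" and its "data". send_rows: Moves the arm, as the interface text tells. Its arguments: {"type":"object","properties":{"grip":{"type":"array","items":{"type":"number"}},"offset":{"type":"array","items":{"type":"array","items":{"type":"number"}}},"twist":{"type":"array","items":{"type":"number"}},"newtons":{"type":"number"}},"required":["grip","offset","twist"]}

```bash
mkdir -p pics
cat > h.py <<'E'
import numpy as np, cv2
from scipy.spatial.transform import Rotation as Rn
from workcell import monitor, viewer, manip
def world(cam,d,u,v,obs=None):
    m=viewer.camera_model(cam);K=np.array(m["camera_matrix"])
    p=np.linalg.inv(K)@np.array([u,v,1.0])*d
    if cam=="wrist":
        M=np.array(m["mount"]);p=M[:3,:3]@p+M[:3,3]
        return Rn.from_quat(obs["ee_rot"]).apply(p)+np.array(obs["position"])
    return np.array(m["R"]).T@(p-np.array(m["t"]))
def cloud(cam,depth,mask,obs=None):
    v,u=np.nonzero(mask&(depth>0));d=depth[v,u]
    m=viewer.camera_model(cam);K=np.array(m["camera_matrix"])
    p=(np.linalg.inv(K)@np.c_[u,v,np.ones(len(u))].T*d).T
    if cam=="wrist":
        M=np.array(m["mount"]);p=p@M[:3,:3].T+M[:3,3]
        return Rn.from_quat(obs["ee_rot"]).apply(p)+np.array(obs["position"])
    return (p-np.array(m["t"]))@np.array(m["R"])
E
python3 - <<'E'
from h import *
o=monitor.get_obs();print(o["clock"],o["position"],o["ee_rot"],o["ft_force"],o["grip_width"],manip.tcp_to_grasp)
print(Rn.from_quat(o["ee_rot"]).as_matrix().round(3))
for c in ["top","side"]:
    im,d=viewer.camera(c);cv2.imwrite(f"pics/{c}0.png",im);np.savez(f"{c}0.npz",im=im,d=d)
    for t in ["relay_amber","relay_black","fixture","nest"]:
        r=viewer.regions_of(t,c)
        for q in r[:2]:
            P=cloud(c,d,q["region"]);print(c,t,round(q["score"],2),q["box"],np.median(P,0).round(3),np.percentile(P[:,2],95).round(3))
    for t in ["nest","plate_face","stop_faces","relay_amber","fixture"]:
        for q in viewer.spot_point(t,c)[:1]:
            u,v=q["position"];print(c,"spot",t,round(q["score"],2),u,v,world(c,d[int(v),int(u)],u,v).round(4))
print(monitor.get_obs()["clock"])
E
```

```text
0.0 [0.19042702 0.59490312 0.23051367] [ 0.10858289  0.69869352 -0.10955919  0.69859423] [ 0.74818201 -0.81467203 -0.15771284] 0.9984857674818904 0.0187
[[-0.     0.305  0.952]
 [-0.001  0.952 -0.305]
 [-1.    -0.001  0.   ]]
top relay_amber 0.53 [213.8, 203.9, 14.2, 14.6] [0.516 0.32  0.024] 0.028
top relay_black 0.62 [420.1, 259.7, 19.0, 17.4] [ 0.455 -0.183  0.022] 0.025
top fixture 0.66 [288.6, 159.1, 62.7, 93.5] [0.559 0.096 0.016] 0.057
top fixture 0.62 [302.9, 192.1, 31.8, 37.5] [0.555 0.093 0.025] 0.07
top nest 0.64 [303.5, 190.5, 29.1, 36.3] [0.554 0.092 0.025] 0.071
top spot nest 0.75 317.6 206.1 [0.5563 0.0951 0.0244]
top spot plate_face 0.84 321.6 220.8 [0.5188 0.0804 0.0438]
top spot stop_faces 0.96 311.1 180.4 [0.6189 0.1201 0.0161]
top spot relay_amber 0.54 225.8 208.4 [0.5184 0.3067 0.0262]
top spot fixture 0.75 316.2 205.7 [0.557  0.0985 0.0234]
side relay_amber 0.87 [330.3, 269.8, 19.3, 24.0] [0.516 0.336 0.022] 0.027
side relay_black 0.53 [357.8, 153.1, 11.0, 16.3] [ 0.455 -0.175  0.017] 0.023
side nest 0.62 [303.6, 189.1, 38.0, 27.8] [0.543 0.099 0.027] 0.067
side spot nest 0.62 318.6 211.3 [0.5661 0.1042 0.0211]
side spot plate_face 0.86 339.8 198.7 [0.5183 0.1007 0.0548]
side spot stop_faces 0.71 302.0 204.7 [0.6066 0.0757 0.0191]
side spot relay_amber 0.68 338.6 285.4 [0.5182 0.3407 0.0181]
side spot fixture 0.74 317.7 220.6 [0.5665 0.1406 0.0209]
1.0
```

View images.

Run:
```python
import cv2,numpy as np
a=cv2.imread("pics/top0.png")[130:300,190:460];b=cv2.imread("pics/side0.png")[130:320,250:430]
cv2.imwrite("pics/topc.png",cv2.resize(a,None,fx=2.9,fy=2.9,interpolation=cv2.INTER_CUBIC))
cv2.imwrite("pics/sidec.png",cv2.resize(b,None,fx=3,fy=3,interpolation=cv2.INTER_CUBIC))
```

```text
(no output)
```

View pics/topc.png

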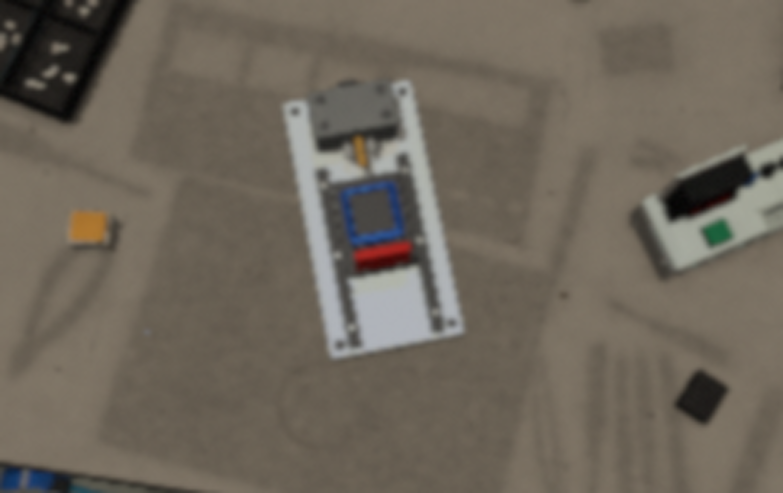

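View pics/sidec.png

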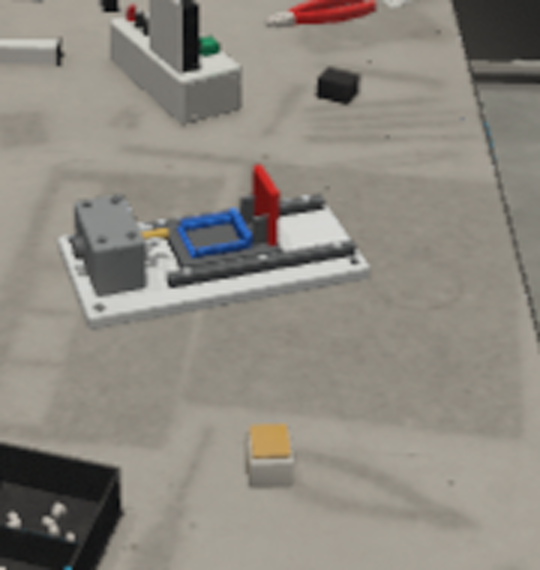

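View pics/top0.png

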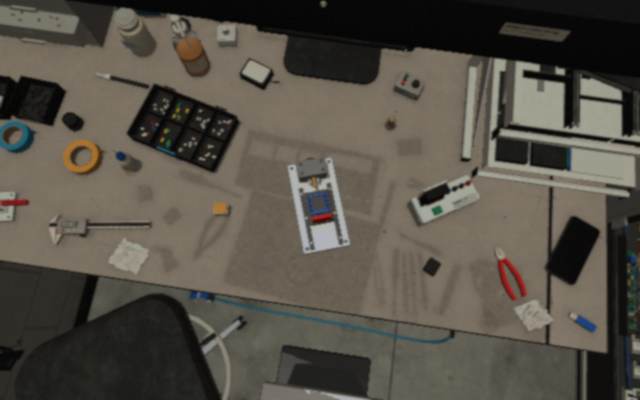

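Run:
```python
from h import *
m=viewer.camera_model("wrist");print(np.array(m["mount"]).round(3),m["camera_matrix"])
```

```text
[[ 0.    -0.324  0.946 -0.142]
 [ 1.    -0.001 -0.001  0.001]
 [ 0.001  0.946  0.324 -0.083]
 [ 0.     0.     0.     1.   ]] [[296.44808605   0.         321.88060953]
 [  0.         296.44808605 197.95958435]
 [  0.           0.           1.        ]]
```

Emit:
{"op": "send_rows", "data": {"grip": [0,0,0,0,0], "offset": [[0,-16,36],[0,-32,72],[0,-48,108],[0,-64,144],[0,-80,180]], "twist": [0,0,0,0,0]}}

```text
clock: 1.42
position: [0.3388, 0.4628, 0.2315]
ee_rot: [0.109, 0.699, -0.109, 0.699]
ft_force: [0.6, -0.7, -0.6]
grip_width: 1.002
```

Emit:
{"op": "send_rows", "data": {"grip": [0,0,0,0,0], "offset": [[0,-14,34],[0,-28,68],[0,-42,102],[0,-56,136],[0,-66,155]], "twist": [-6,-12,-18,-24,-28]}}

```text
clock: 1.83
position: [0.4685, 0.3504, 0.2315]
ee_rot: [-0.064, 0.704, 0.063, 0.705]
ft_force: [0.1, -1.1, -0.3]
grip_width: 1.001
```

Run:
```python
from h import *
o=monitor.get_obs();print(o["clock"],o["position"],Rn.from_quat(o["ee_rot"]).as_matrix().round(3).tolist())
im,d=viewer.camera("wrist");cv2.imwrite("pics/w1.png",im);np.savez("w1.npz",im=im,d=d)
for t in ["relay_amber","nest"]:
  for q in viewer.regions_of(t,"wrist")[:2]:
    P=cloud("wrist",d,q["region"],o);h=np.percentile(P[:,2],95)
    print(t,q["score"],q["box"],P.mean(0),h)
    if t=="relay_amber":
      s=P[P[:,2]>0.02]; r=cv2.minAreaRect((s[:,:2]*1000).astype(np.float32));print(r,np.median(s,0))
```

```text
1.8333 [0.46845071 0.35043411 0.23146635] [[0.001, -0.179, 0.984], [-0.001, 0.984, 0.179], [-1.0, -0.001, 0.001]]
relay_amber 0.69 [279.0, 183.4, 28.1, 27.9] [0.51376439 0.32313359 0.02202583] 0.026558265656376256
((516.7611694335938, 322.7644958496094), (28.12285041809082, 33.60331344604492), 3.7353618144989014) [0.51521322 0.32282357 0.02524508]
nest 0.63 [46.3, 164.4, 95.5, 68.2] [0.54699833 0.09684436 0.03251526] 0.07001164272889417
```

View pics/w1.png

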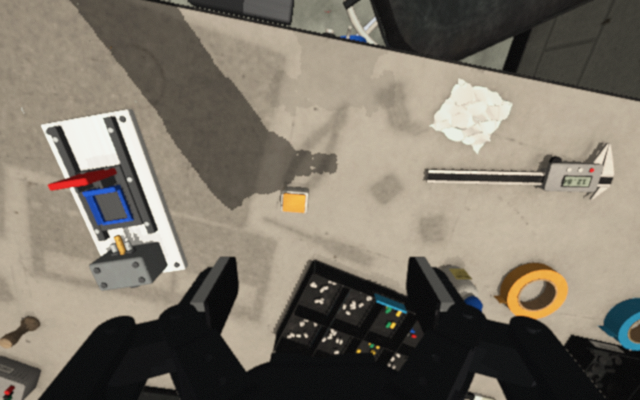

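Run:
```python
from h import *
z=np.load("w1.npz");im,d=z["im"],z["d"]
o=monitor.get_obs()
hsv=cv2.cvtColor(im,cv2.COLOR_BGR2HSV)
def rect(mask,zz):
    # project mask pixels on plane z=zz
    v,u=np.nonzero(mask);m=viewer.camera_model("wrist");K=np.array(m["camera_matrix"]);M=np.array(m["mount"])
    r=(np.linalg.inv(K)@np.c_[u,v,np.ones(len(u))].T).T@M[:3,:3].T
    R=Rn.from_quat(o["ee_rot"]);r=R.apply(r);c=R.apply(M[:3,3])+o["position"]
    P=c+r*((zz-c[2])/r[:,2])[:,None];return P
roi=np.zeros(d.shape,bool);roi[175:225,270:320]=1
a=roi&(hsv[...,0]>8)&(hsv[...,0]<28)&(hsv[...,1]>130)&(hsv[...,2]>120)
P=rect(a,0.026);print(a.sum(),P.mean(0),cv2.minAreaRect((P[:,:2]*1000).astype(np.float32)))
x=P[:,:2]-P[:,:2].mean(0);w,V=np.linalg.eigh(x.T@x/len(x));print(np.sqrt(w*12),V[:,1],np.degrees(np.arctan2(V[1,1],V[0,1])))
cv2.imwrite("pics/w1c.png",cv2.resize(im[170:235,260:330],None,fx=8,fy=8,interpolation=cv2.INTER_CUBIC))
# fixture: white plate
f=np.zeros(d.shape,bool);f[100:300,30:195]=1
C=cloud("wrist",d,np.ones(d.shape,bool),o).reshape(-1,3) if (d>0).all() else cloud("wrist",d,f,o)
C=cloud("wrist",d,f,o)
p=C[(C[:,2]>0.0085)&(C[:,2]<0.016)];print(len(p),cv2.minAreaRect((p[:,:2]*1000).astype(np.float32)),p.mean(0))
```

```text
385 [0.51456019 0.32467281 0.026     ] ((514.7298583984375, 324.78302001953125), (23.724000930786133, 26.717519760131836), 5.316660404205322)
[0.02345438 0.02677381] [-0.08012257  0.99678502] 94.59561091712968
6535 ((559.265625, 99.32037353515625), (219.2844696044922, 111.53153228759766), 19.129301071166992) [0.5279496  0.10102027 0.01124686]
```

View pics/w1c.png

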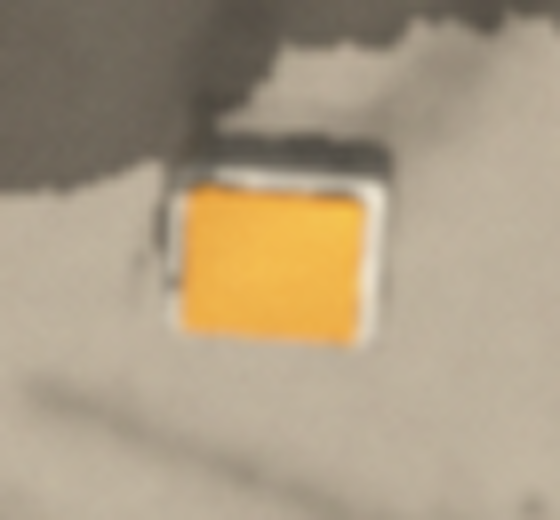

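Emit:
{"op": "send_rows", "data": {"grip": [0,0,0,0,0], "offset": [[16,-7,8],[32,-14,16],[48,-21,24],[64,-28,32],[80,-33.5,41]], "twist": [-7,-14,-21,-28,-35]}}

```text
clock: 2.4
position: [0.5106, 0.3296, 0.1506]
ee_rot: [-0.274, 0.652, 0.275, 0.652]
ft_force: [0.5, -0.6, 0.2]
grip_width: 1.001
```

Emit:
{"op": "send_rows", "data": {"grip": [0,0,0,0,0], "offset": [[0,0,0],[0,0,0],[0,0,0],[0,0,0],[0,0,0]], "twist": [-7,-14,-21,-28,-35]}}

```text
clock: 2.82
position: [0.5102, 0.33, 0.1513]
ee_rot: [-0.457, 0.539, 0.458, 0.539]
ft_force: [-0.8, -0.1, -0.2]
grip_width: 1.005
```

Emit:
{"op": "send_rows", "data": {"grip": [0,0,0,0,0], "offset": [[0,0,0],[0,0,0],[0,0,0],[0,0,0],[0,0,0]], "twist": [-7,-14.5,-14.5,-14.5,-14.5]}}

```text
clock: 3.23
position: [0.5109, 0.3291, 0.1513]
ee_rot: [-0.519, 0.48, 0.52, 0.48]
ft_force: [0.1, 0.8, -0.0]
grip_width: 1.003
```

```bash
cat >> h.py <<'E'
def onplane(o,mask,zz):
    v,u=np.nonzero(mask);m=viewer.camera_model("wrist");K=np.array(m["camera_matrix"]);M=np.array(m["mount"])
    r=(np.linalg.inv(K)@np.c_[u,v,np.ones(len(u))].T).T@M[:3,:3].T
    R=Rn.from_quat(o["ee_rot"]);r=R.apply(r);c=R.apply(M[:3,3])+o["position"]
    return c+r*((zz-c[2])/r[:,2])[:,None]
def toolgo(o,target):
    return (Rn.from_quat(o["ee_rot"]).inv().apply(np.array(target)-o["position"])*1000).round(1)
def yaws(o):
    R=Rn.from_quat(o["ee_rot"]).as_matrix()
    return [round(float(np.degrees(np.arctan2(R[1,i],R[0,i]))),2) for i in (1,2)]
E
python3 - <<'E'
from h import *
o=monitor.get_obs();print(o["clock"],o["position"],o["joint_pos"].round(2) if hasattr(o["joint_pos"],'round') else o["joint_pos"],yaws(o))
im,d=viewer.camera("wrist");cv2.imwrite("pics/w2.png",im);np.savez("w2.npz",im=im,d=d)
hsv=cv2.cvtColor(im,cv2.COLOR_BGR2HSV)
a=(hsv[...,0]>8)&(hsv[...,0]<28)&(hsv[...,1]>130)&(hsv[...,2]>120)
n,l,s,c=cv2.connectedComponentsWithStats(a.astype(np.uint8))
for i in range(1,n):
    if s[i,4]>300:
        P=onplane(o,l==i,0.026);r=cv2.minAreaRect((P[:,:2]*1000).astype(np.float32));print(s[i],r)
E
```

```text
3.2333 [0.51088838 0.32910589 0.15133619] [-0.58  0.35 -0.08  1.61  0.03  1.18  2.55] [-175.46, 94.54]
[304 169  25  28 687] ((518.0582275390625, 322.89154052734375), (22.675384521484375, 26.279504776000977), 4.469749450683594)
```

View pics/w2.png

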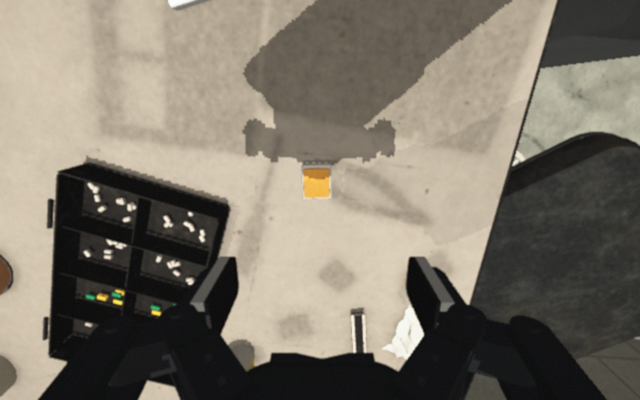

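Run:
```python
from h import *
o=monitor.get_obs();print(toolgo(o,[0.518,0.3229,0.07]))
```

```text
[81.3 -6.5 -6.6]
```

Emit:
{"op": "send_rows", "data": {"grip": [0,0,0,0,0], "offset": [[25,-2,-2],[50,-4,-4],[75,-6,-6.5],[81,-6.5,-6.5],[81,-6.5,-6.5]], "twist": [0,0,0,0,0]}}

```text
clock: 3.7
position: [0.5173, 0.3218, 0.0685]
ee_rot: [-0.52, 0.481, 0.52, 0.478]
ft_force: [-0.7, -0.9, 1.1]
grip_width: 1.002
```

```bash
cat >> h.py <<'E'
def amber(n,zz=0.026):
    o=monitor.get_obs();print(o["clock"],np.round(o["position"],4),yaws(o),np.round(o["ft_force"],1),o["grip_width"])
    im,d=viewer.camera("wrist");cv2.imwrite(f"pics/{n}.png",im);np.savez(f"{n}.npz",im=im,d=d)
    hsv=cv2.cvtColor(im,cv2.COLOR_BGR2HSV)
    a=(hsv[...,0]>8)&(hsv[...,0]<28)&(hsv[...,1]>130)&(hsv[...,2]>60)
    k,l,s,c=cv2.connectedComponentsWithStats(a.astype(np.uint8))
    for i in range(1,k):
        if s[i,4]>300:
            P=onplane(o,l==i,zz);r=cv2.minAreaRect((P[:,:2]*1000).astype(np.float32));print(s[i],r,"tool",toolgo(o,[r[0][0]/1000,r[0][1]/1000,zz]))
    return o,im,d
E
python3 -c "
from h import *
amber('w3')"
```

```text
3.7 [0.5173 0.3218 0.0685] [-175.36, 94.64] [-0.7 -0.9  1.1] 1.001915286322136
[ 305  208   35   38 1293] ((518.03076171875, 322.5814514160156), (23.354122161865234, 27.530603408813477), 4.502716064453125) tool [42.5 -0.9  0.8]
```

View pics/w3.png

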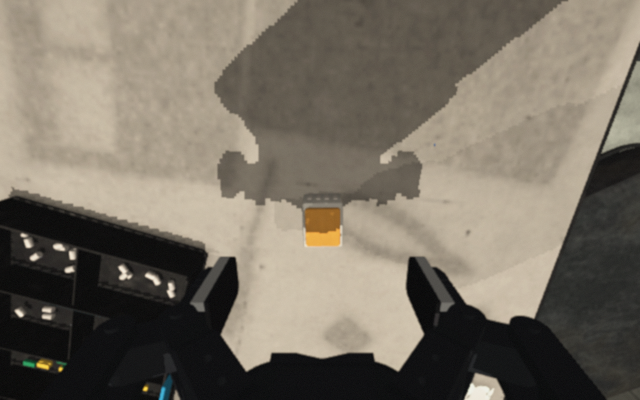

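Emit:
{"op": "send_rows", "data": {"grip": [0,0,0,0,0], "offset": [[25,-1,1],[45,-1,1],[57,-1,1],[59.5,-1,1],[59.5,-1,1]], "twist": [0,0,0,0,0]}}

```text
clock: 4.17
position: [0.5194, 0.3239, 0.0114]
ee_rot: [-0.52, 0.479, 0.52, 0.479]
ft_force: [0.2, -0.1, 0.7]
grip_width: 0.994
```

Emit:
{"op": "send_rows", "data": {"grip": [80,130,180,255,255], "offset": [[0,0,0],[0,0,0],[0,0,0],[0,0,0],[0,0,0]], "twist": [0,0,0,0,0], "newtons": 40}}

```text
clock: 4.58
position: [0.5196, 0.3238, 0.0116]
ee_rot: [0.52, -0.479, -0.52, -0.479]
ft_force: [-2.9, -2.6, 7.1]
grip_width: 0.315
```

Emit:
{"op": "send_rows", "data": {"grip": [255,255,255,255,255], "offset": [[0,0,0],[0,0,0],[0,0,0],[0,0,0],[0,0,0]], "twist": [0,0,0,0,0], "newtons": 40}}

```text
clock: 5.0
position: [0.5197, 0.3239, 0.0116]
ee_rot: [0.52, -0.478, -0.52, -0.479]
ft_force: [-0.7, -0.9, 6.9]
grip_width: 0.316
```

```bash
python3 -c "
from h import *
amber('w4')"
```

```text
5.0 [0.5197 0.3239 0.0116] [-175.25, 94.75] [-0.7 -0.9  6.9] 0.3160366776450635
[ 299  245   48   50 2327] ((520.8983764648438, 322.42626953125), (23.355043411254883, 28.0700626373291), 4.707211017608643) tool [-14.4  -1.1  -1.5]
```

View pics/w4.png

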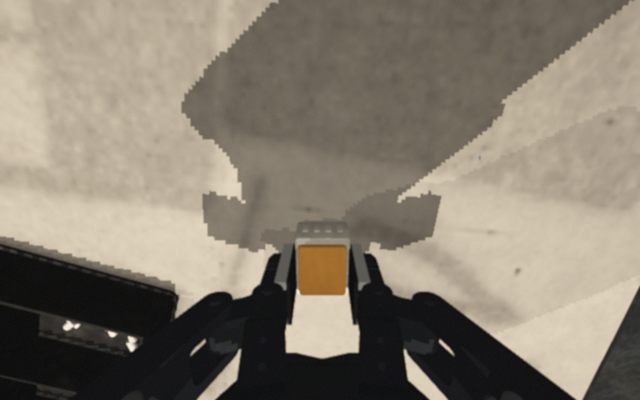

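Emit:
{"op": "send_rows", "data": {"grip": [255,255,255,255,255], "offset": [[-10,0,0],[-40,0,0],[-75,0,0],[-110,0,0],[-140,0,0]], "twist": [0,0,0,6,13]}}

```text
clock: 5.47
position: [0.5194, 0.3235, 0.1538]
ee_rot: [-0.461, 0.535, 0.462, 0.536]
ft_force: [0.0, 0.8, -1.1]
grip_width: 0.316
```

```bash
python3 -c "
from h import *
o,_,_=amber('w5',0.166)
print(toolgo(o,[0.548,0.095,0.155]))"
```

```text
5.4667 [0.5194 0.3235 0.1538] [171.5, 81.5] [ 0.   0.8 -1.1] 0.3156118623012853
[ 298  245   49   50 2328] ((520.3944702148438, 323.4397277832031), (28.550439834594727, 23.75284767150879), 81.45510864257812) tool [-12.2  -1.    0.1]
[   0  314   70   86 1543] ((698.9596557617188, 353.1870422363281), (79.03825378417969, 29.39107322692871), 34.658607482910156) tool [ -12.1 -173.2   55.9]
[  -1.5  -62.1 -221.8]
```

Emit:
{"op": "send_rows", "data": {"grip": [255,255,255,255,255], "offset": [[0,-7,-25],[0,-17,-60],[0,-27,-97],[0,-37,-133],[0,-47,-168]], "twist": [7,14,21,28,35]}}

```text
clock: 5.93
position: [0.5415, 0.1486, 0.1512]
ee_rot: [-0.279, 0.65, 0.279, 0.65]
ft_force: [1.4, 1.2, -1.2]
grip_width: 0.313
```

```bash
python3 -c "
from h import *
o=monitor.get_obs();print(yaws(o),o['position'])
print(toolgo(o,[0.548,0.095,0.155]))"
```

```text
[136.43, 46.43] [0.5415077  0.14859926 0.1511615 ]
[ -3.9 -41.6 -34.4]
```

Emit:
{"op": "send_rows", "data": {"grip": [255,255,255,255,255], "offset": [[-2,-15,-12],[-4,-30,-25],[-4,-41,-34],[-4,-41,-34],[-4,-41,-34]], "twist": [7,14,21,27.3,27.3]}}

```text
clock: 6.35
position: [0.5483, 0.0966, 0.1551]
ee_rot: [-0.117, 0.697, 0.117, 0.697]
ft_force: [0.3, 0.7, -0.6]
grip_width: 0.314
```

Run:
```python
from h import *
o,im,d=amber('w6',monitor.get_obs()["position"][2]+0.0144)
hsv=cv2.cvtColor(im,cv2.COLOR_BGR2HSV)
b=(hsv[...,0]>105)&(hsv[...,0]<130)&(hsv[...,1]>130)&(hsv[...,2]>60)
k,l,s,c=cv2.connectedComponentsWithStats(b.astype(np.uint8))
for i in range(1,k):
    if s[i,4]>200:
        P=cloud("wrist",d,l==i,o);r=cv2.minAreaRect((P[:,:2]*1000).astype(np.float32));print(s[i],P.mean(0),np.percentile(P[:,2],[5,50,95]),r)
f=np.ones(d.shape,bool);C=cloud("wrist",d,f,o)
p=C[(C[:,2]>0.0085)&(C[:,2]<0.016)&(np.hypot(C[:,0]-.56,C[:,1]-.1)<.13)];print(len(p),cv2.minAreaRect((p[:,:2]*1000).astype(np.float32)))
for t in ["nest","plate_face","stop_faces"]:
  for q in viewer.spot_point(t,"wrist")[:1]:
    u,v=q["position"];print(t,q["score"],u,v)
```

```text
6.35 [0.5483 0.0966 0.1551] [109.07, 19.07] [ 0.3  0.7 -0.6] 0.31425804181694494
[ 298  245   49   50 2342] ((547.64697265625, 96.25336456298828), (28.063528060913086, 23.47991371154785), 19.00602149963379) tool [-14.4  -0.1  -0.7]
[294 177  49  46 953] [0.55484128 0.09479072 0.03537484] [0.02294929 0.03054536 0.03571106] ((557.5228271484375, 96.25467681884766), (51.617794036865234, 45.88172149658203), 19.166358947753906)
9500 ((543.28076171875, 90.58755493164062), (176.48822021484375, 110.20896911621094), 19.49838638305664)
nest 0.95 317.0 203.6
plate_face 0.89 315.1 158.0
```

View pics/w6.png

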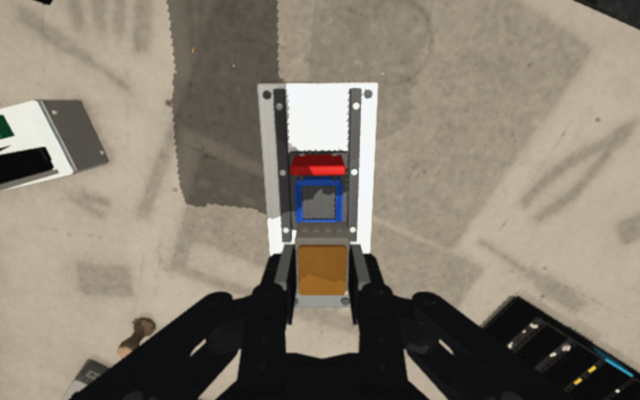

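Run:
```python
from h import *
z=np.load("w6.npz");im,d=z["im"],z["d"];o=monitor.get_obs()
cv2.imwrite("pics/w6c.png",cv2.resize(im[140:250,260:380],None,fx=5,fy=5,interpolation=cv2.INTER_NEAREST))
hsv=cv2.cvtColor(im,cv2.COLOR_BGR2HSV)
R=Rn.from_quat(o["ee_rot"])
def tool(P): return R.inv().apply(P-np.array(o["position"]))*1000
red=((hsv[...,0]<6)|(hsv[...,0]>172))&(hsv[...,1]>150)&(hsv[...,2]>60); red[:140]=0;red[185:]=0
P=cloud("wrist",d,red,o);T=tool(P)
print("red",red.sum(),np.percentile(P[:,2],[2,50,98]),"y",T[:,1].min(),T[:,1].max())
for a,b in [(.03,.045),(.045,.06),(.06,.068),(.068,.08)]:
    s=T[(P[:,2]>a)&(P[:,2]<b)]
    if len(s):print(a,len(s),np.percentile(s[:,2],[5,25,50,75,95]).round(1))
b=(hsv[...,0]>105)&(hsv[...,0]<130)&(hsv[...,1]>130)&(hsv[...,2]>60);b[:170]=0;b[230:]=0
b[:,:285]=0;b[:,350:]=0
for r in range(174,226,2):
    c=np.nonzero(b[r])[0];
    if len(c):
        x=np.nonzero(~b[r,c[0]:c[-1]])[0]
        zz=0.032
        m=np.zeros_like(b);m[r,c[0]]=1;m[r,c[-1]]=1
        print(r,c[0],c[-1],len(c),"inner",(c[0]+x[0],c[0]+x[-1]) if len(x) else None,"T@32",tool(onplane(o,m,.032))[:,1:].round(1).tolist(),"z@23",tool(onplane(o,m,.023))[0,2].round(1),"z@26",tool(onplane(o,m,.026))[0,2].round(1),"z@35",tool(onplane(o,m,.035))[0,2].round(1))
```

```text
red 1057 [0.02258168 0.06821109 0.07100928] y -26.02413124720938 21.84836212715257
0.03 143 [-32.3 -32.1 -32.  -31.9 -31.7]
0.045 188 [-32.3 -32.1 -32.  -31.9 -31.7]
0.06 123 [-32.2 -32.1 -32.  -31.8 -31.4]
0.068 537 [-31.7 -30.3 -28.5 -26.3 -24.6]
178 297 339 33 inner (np.int64(299), np.int64(337)) T@32 [[-23.1, -11.2], [15.7, -11.2]] z@23 -8.8 z@26 -9.6 z@35 -12.0
180 296 340 42 inner (np.int64(300), np.int64(302)) T@32 [[-24.1, -9.3], [16.6, -9.3]] z@23 -6.8 z@26 -7.6 z@35 -10.1
182 296 340 45 inner None T@32 [[-24.2, -7.4], [16.7, -7.3]] z@23 -4.8 z@26 -5.7 z@35 -8.2
184 295 342 48 inner None T@32 [[-25.1, -5.5], [18.6, -5.4]] z@23 -2.8 z@26 -3.7 z@35 -6.3
186 295 342 14 inner (np.int64(302), np.int64(335)) T@32 [[-25.2, -3.5], [18.6, -3.5]] z@23 -0.8 z@26 -1.7 z@35 -4.4
188 295 342 14 inner (np.int64(302), np.int64(335)) T@32 [[-25.3, -1.6], [18.6, -1.5]] z@23 1.2 z@26 0.3 z@35 -2.5
190 295 342 14 inner (np.int64(302), np.int64(335)) T@32 [[-25.3, 0.4], [18.7, 0.4]] z@23 3.2 z@26 2.3 z@35 -0.5
192 295 341 13 inner (np.int64(302), np.int64(335)) T@32 [[-25.4, 2.4], [17.8, 2.4]] z
[... 1014 characters left out ...]
20.5], [18.1, 20.5]] z@23 24.0 z@26 22.8 z@35 19.3
212 296 341 12 inner (np.int64(302), np.int64(335)) T@32 [[-25.0, 22.5], [18.2, 22.6]] z@23 26.1 z@26 24.9 z@35 21.3
214 296 341 13 inner (np.int64(303), np.int64(335)) T@32 [[-25.1, 24.6], [18.2, 24.6]] z@23 28.2 z@26 27.0 z@35 23.4
216 296 341 13 inner (np.int64(303), np.int64(335)) T@32 [[-25.2, 26.7], [18.3, 26.7]] z@23 30.4 z@26 29.1 z@35 25.4
218 296 341 14 inner (np.int64(303), np.int64(334)) T@32 [[-25.2, 28.8], [18.3, 28.8]] z@23 32.5 z@26 31.3 z@35 27.5
220 296 341 46 inner None T@32 [[-25.3, 30.8], [18.3, 30.9]] z@23 34.7 z@26 33.4 z@35 29.6
222 296 298 3 inner None T@32 [[-25.3, 33.0], [-23.4, 33.0]] z@23 36.9 z@26 35.6 z@35 31.7
```

View pics/w6c.png

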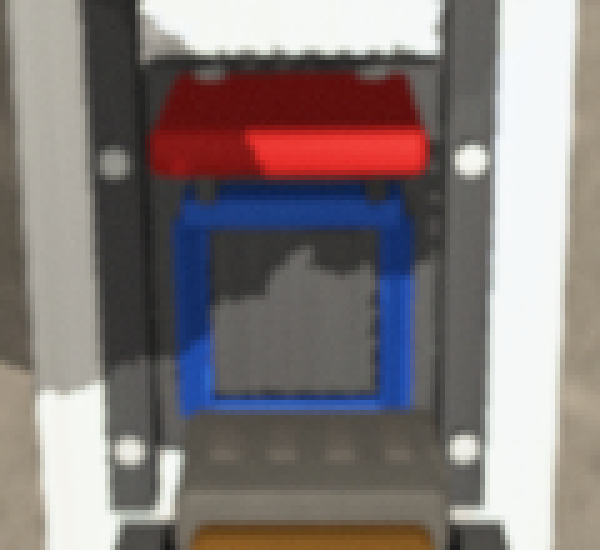

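Emit:
{"op": "send_rows", "data": {"grip": [255,255,255,255,255], "offset": [[10,-1,7],[25,-2.5,14.5],[45,-2.5,14.5],[60,-2.5,14.5],[60,-2.5,14.5]], "twist": [0,0,0,0,0]}}

```text
clock: 6.97
position: [0.561, 0.1002, 0.0908]
ee_rot: [-0.12, 0.699, 0.12, 0.695]
ft_force: [-1.2, 0.1, -1.0]
grip_width: 0.314
```

```bash
cat >> h.py <<'E'
def redcheck(n):
    o,im,d=amber(n,monitor.get_obs()["position"][2]+0.0144)
    hsv=cv2.cvtColor(im,cv2.COLOR_BGR2HSV);R=Rn.from_quat(o["ee_rot"])
    def tool(P): return R.inv().apply(P-np.array(o["position"]))*1000
    red=((hsv[...,0]<6)|(hsv[...,0]>172))&(hsv[...,1]>150)&(hsv[...,2]>40)
    k,l,s,c=cv2.connectedComponentsWithStats(red.astype(np.uint8));
    if k<2: print("no red");return
    red=l==(1+np.argmax(s[1:,4]))
    P=cloud("wrist",d,red,o);T=tool(P);print("red",red.sum(),s[1:,:][np.argmax(s[1:,4])])
    s=(P[:,2]>.03)&(P[:,2]<.064)
    if s.sum(): print("rear face z",np.percentile(T[s,2],[5,50,95]).round(2),"y",np.percentile(T[s,1],[0.5,99.5]).round(1))
    s=(P[:,2]>.0685)
    if s.sum(): print("top z",np.percentile(T[s,2],[1,50,99]).round(2),"y",np.percentile(T[s,1],[1,99]).round(1))
    s=(P[:,2]>.03)
    f=np.polyfit(T[s&(P[:,2]<.064),1],T[s&(P[:,2]<.064),2],1) if (s&(P[:,2]<.064)).sum()>20 else [0]
    print("plate angle",np.degrees(f[0]))
    return o,im,d
E
python3 -c "
from h import *
redcheck('w7')"
```

```text
6.9667 [0.561  0.1002 0.0908] [109.58, 19.58] [-1.2  0.1 -1. ] 0.314139504190066
[ 298  245   49   51 2384] ((560.6731567382812, 100.02998352050781), (28.571088790893555, 23.431331634521484), 19.502960205078125) tool [-14.4  -0.1  -0.4]
red 1948 [ 279  153   78   29 1948]
rear face z [-45.02 -44.8  -44.58] y [-23.5  17.5]
top z [-44.84 -41.26 -37.02] y [-24.   18.1]
plate angle 0.045657176004353234
```

View pics/w7.png

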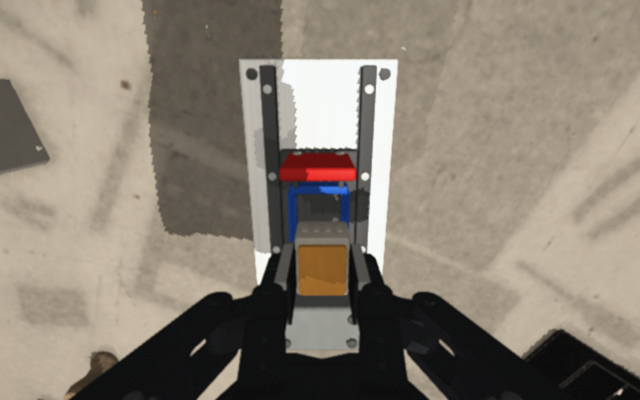

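Emit:
{"op": "send_rows", "data": {"grip": [255,255,255,255,255], "offset": [[10,-1.5,1],[22,-2.8,1.6],[32,-2.8,1.6],[38,-2.8,1.6],[38,-2.8,1.6]], "twist": [0,0,0,0,0]}}

```text
clock: 7.43
position: [0.5642, 0.0979, 0.055]
ee_rot: [-0.12, 0.698, 0.119, 0.696]
ft_force: [-0.9, 0.8, -1.1]
grip_width: 0.318
```

```bash
python3 -c "
from h import *
redcheck('w8')"
```

```text
7.4333 [0.5642 0.0979 0.055 ] [109.46, 19.46] [-0.9  0.8 -1.1] 0.3184431648744199
[ 298  245   49   81 2704] ((572.8888549804688, 100.80908203125), (47.644195556640625, 23.512264251708984), 19.385019302368164) tool [-14.4  -0.1   9.1]
red 3207 [ 275  160   97   37 3207]
rear face z [-47.51 -47.27 -47.  ] y [-20.5  20.9]
top z [-47.44 -44.01 -39.95] y [-20.7  21.4]
plate angle 0.8592586914332634
```

View pics/w8.png

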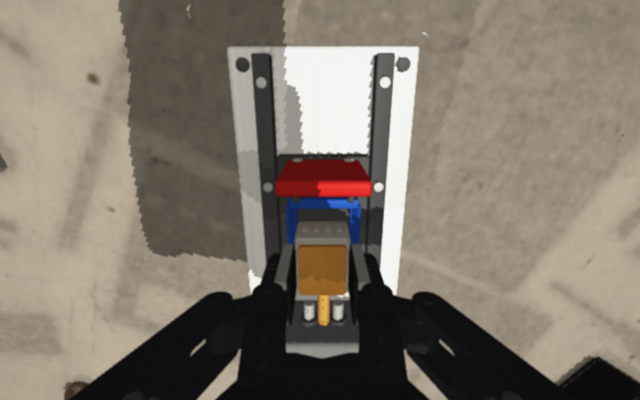

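Emit:
{"op": "send_rows", "data": {"grip": [255,255,255,255,255], "offset": [[0,0,-0.8],[5,0,-0.8],[10,0,-0.8],[13,0,-0.8],[13,0,-0.8]], "twist": [0,0,0,0,0]}}

```text
clock: 7.9
position: [0.5639, 0.0977, 0.043]
ee_rot: [-0.119, 0.697, 0.119, 0.697]
ft_force: [0.6, 0.8, -1.0]
grip_width: 0.315
```

```bash
python3 -c "
from h import *
o,im,d=redcheck('w9')
cv2.imwrite('pics/w9c.png',cv2.resize(im[150:350,220:430],None,fx=3,fy=3))"
```

```text
7.9 [0.5639 0.0977 0.043 ] [109.45, 19.45] [ 0.6  0.8 -1. ] 0.3152256193743674
[ 298  245   49   50 2331] ((563.3294067382812, 97.39030456542969), (28.04109001159668, 23.510438919067383), 19.385557174682617) tool [-14.4  -0.1  -0.7]
[317 300  14  40 480] ((591.7164916992188, 108.30966186523438), (25.405452728271484, 6.975662708282471), 19.080400466918945) tool [-14.4   0.7  29.7]
red 3924 [ 271  164  106   43 3924]
rear face z [-47.24 -46.98 -46.67] y [-20.4  21.1]
top z [-47.17 -43.73 -39.74] y [-20.5  21.4]
plate angle -0.15627695857698928
```

View pics/w9c.png

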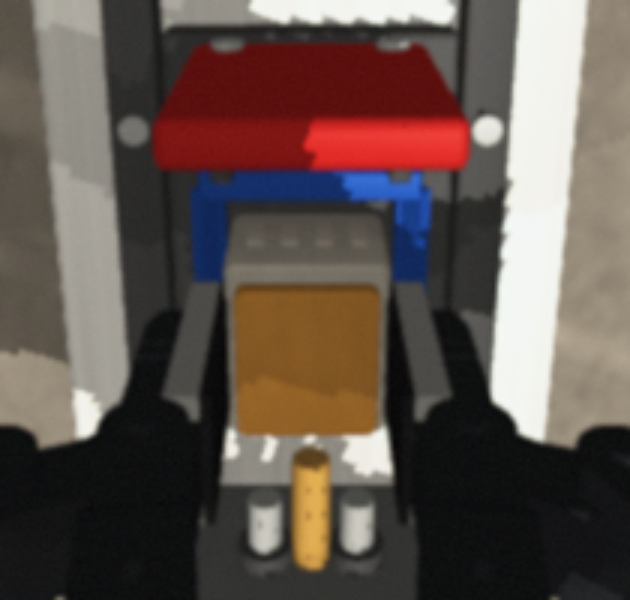

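Emit:
{"op": "send_rows", "data": {"grip": [255,255,255,255,255], "offset": [[2,0.3,-0.4],[4,0.3,-0.4],[6,0.3,-0.4],[8,0.3,-0.4],[8,0.3,-0.4]], "twist": [0,0,0,0,0]}}

```text
clock: 8.37
position: [0.5637, 0.0979, 0.0353]
ee_rot: [-0.119, 0.697, 0.119, 0.697]
ft_force: [0.1, -0.4, -0.6]
grip_width: 0.314
```

```bash
python3 -c "
from h import *
o,im,d=redcheck('w10')
cv2.imwrite('pics/w10c.png',cv2.resize(im[150:350,220:430],None,fx=3,fy=3))"
```

```text
8.3667 [0.5637 0.0979 0.0353] [109.45, 19.45] [ 0.1 -0.4 -0.6] 0.3140582721521981
[ 298  245   49   50 2317] ((563.0968627929688, 97.5771484375), (28.051006317138672, 23.49518585205078), 19.38550567626953) tool [-14.4  -0.1  -0.7]
[316 308  15  42 513] ((597.203125, 110.44805145263672), (27.397518157958984, 7.600897789001465), 17.198570251464844) tool [-14.4   0.7  35.7]
red 4511 [ 267  168  113   46 4511]
rear face z [-47.09 -46.82 -46.49] y [-20.7  20.9]
top z [-47.   -43.58 -39.45] y [-20.8  21.2]
plate angle 0.5605155976959659
```

View pics/w10c.png

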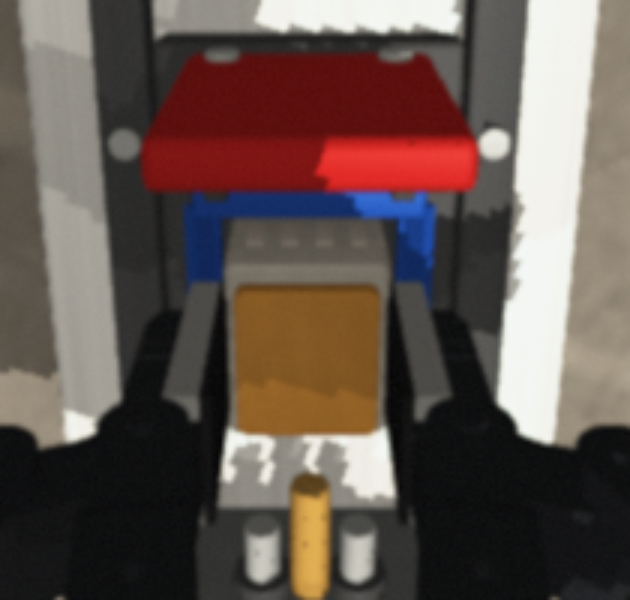

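Emit:
{"op": "send_rows", "data": {"grip": [255,255,255,255,255], "offset": [[0.5,0,0],[1,0,0],[1.5,0,0],[1.5,0,0],[1.5,0,0]], "twist": [0,0,0,0,0]}}

```text
clock: 8.83
position: [0.5643, 0.0981, 0.0346]
ee_rot: [-0.119, 0.697, 0.12, 0.697]
ft_force: [0.9, 0.2, 2.5]
grip_width: 0.315
```

Emit:
{"op": "send_rows", "data": {"grip": [150,130,110,100,100], "offset": [[0,0,0],[0,0,0],[0,0,0],[0,0,0],[0,0,0]], "twist": [0,0,0,0,0]}}

```text
clock: 9.25
position: [0.5639, 0.098, 0.0342]
ee_rot: [-0.119, 0.697, 0.119, 0.697]
ft_force: [-0.0, -0.2, -0.1]
grip_width: 0.61
```

```bash
python3 -c "
from h import *
o,im,d=redcheck('w11')
cv2.imwrite('pics/w11c.png',cv2.resize(im[150:350,220:430],None,fx=3,fy=3))"
```

```text
9.25 [0.5639 0.098  0.0342] [109.45, 19.45] [-0.  -0.2 -0.1] 0.6098391489799849
[ 298  246   49   50 2321] ((563.8461303710938, 97.82315063476562), (28.130573272705078, 23.567556381225586), 19.38813591003418) tool [-14.4  -0.1  -0.1]
[317 309  14  43 521] ((598.323486328125, 110.90184020996094), (28.172143936157227, 7.0836710929870605), 19.078683853149414) tool [-14.4   0.7  36.7]
red 4622 [ 266  168  114   48 4622]
rear face z [-47.11 -46.84 -46.52] y [-20.6  21.1]
top z [-47.   -43.57 -39.45] y [-20.7  21.1]
plate angle 0.3617302095663874
```

View pics/w11c.png

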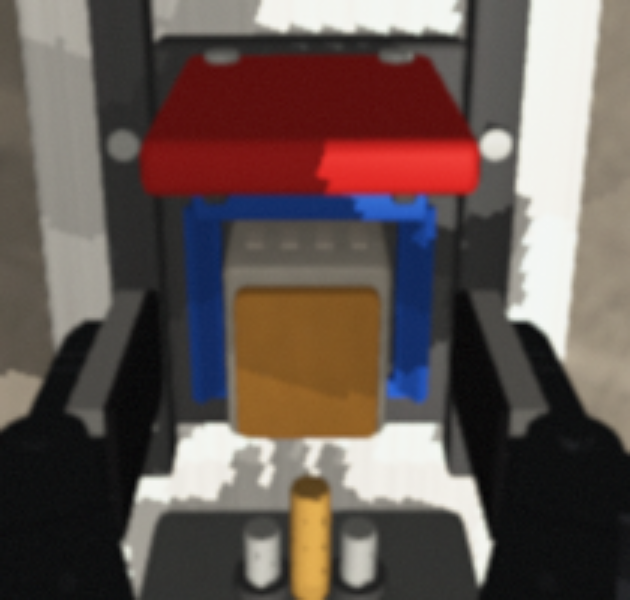

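Emit:
{"op": "send_rows", "data": {"grip": [100,100,100,100,100], "offset": [[-10,0,0],[-30,0,0],[-60,0,0],[-90,0,0],[-105,0,0]], "twist": [0,0,0,0,0]}}

```text
clock: 9.72
position: [0.5654, 0.0981, 0.1438]
ee_rot: [-0.119, 0.695, 0.12, 0.699]
ft_force: [-0.1, 1.2, 1.1]
grip_width: 0.609
```

Run:
```python
from h import *
o,im,d=redcheck('w12')
cv2.imwrite('pics/w12c.png',cv2.resize(im[130:270,250:390],None,fx=4,fy=4,interpolation=cv2.INTER_CUBIC))
hsv=cv2.cvtColor(im,cv2.COLOR_BGR2HSV)
a=(hsv[...,0]>8)&(hsv[...,0]<28)&(hsv[...,1]>130)&(hsv[...,2]>60)
k,l,s,c=cv2.connectedComponentsWithStats(a.astype(np.uint8))
for i in range(1,k):
    if s[i,4]>150:
        P=cloud("wrist",d,l==i,o);m=np.median(P,0);T=Rn.from_quat(o["ee_rot"]).inv().apply(P-o["position"])*1000
        A=np.c_[T[:,1:],np.ones(len(T))];f=np.linalg.lstsq(A,T[:,0],rcond=None)[0]
        print(s[i],m.round(4),np.percentile(P[:,2],[10,90]).round(4),np.median(T,0).round(1),T.min(0).round(1),T.max(0).round(1),"tilt",np.degrees(f[:2]).round(2))
```

```text
9.7167 [0.5654 0.0981 0.1438] [109.43, 19.43] [-0.1  1.2  1.1] 0.6094207916568147
[309 182  28  31 853] ((528.4354248046875, 85.21338653564453), (14.418621063232422, 12.395596504211426), 19.368650436401367) tool [-14.6   0.2 -39.1]
red 1053 [ 293  138   60   20 1053]
rear face z [-49.05 -48.85 -48.67] y [-20.   20.4]
top z [-48.46 -44.89 -40.84] y [-20.5  21.7]
plate angle -0.0981737858820719
[309 182  28  31 853] [0.5637 0.0978 0.0486] [0.0478 0.0495] [95.2 -0.  -2. ] [ 92.9 -11.2 -15.6] [97.1 11.9 12. ] tilt [0.22 0.49]
[319 229   9  26 200] [0.6094 0.114  0.0387] [0.0373 0.0397] [105.3   0.8  46.2] [103.2  -2.9  32.2] [126.3   4.9  58.8] tilt [23.39  4.79]
```

View pics/w12c.png

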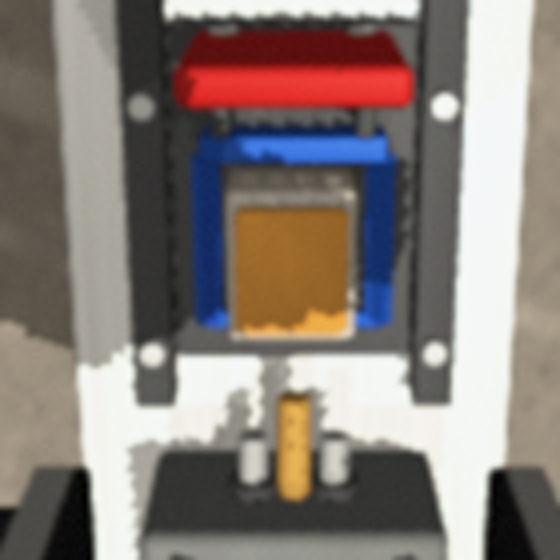

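Emit:
{"op": "send_rows", "data": {"grip": [255,255,255,255,255], "offset": [[0,0,-25],[0,0.3,-55],[0,0.3,-88],[0,0.3,-88],[0,0.3,-88]], "twist": [0,0,0,0,0]}}

```text
clock: 10.18
position: [0.48, 0.0685, 0.1399]
ee_rot: [-0.119, 0.697, 0.119, 0.697]
ft_force: [0.3, 0.8, 0.2]
grip_width: -0.001
```

```bash
python3 -c "
from h import *
o,im,d=redcheck('w13')"
```

```text
10.1833 [0.48   0.0685 0.1399] [109.42, 19.42] [0.3 0.8 0.2] -0.0005776797173371991
red 620 [297 234  51  22 620]
rear face z [41.38 41.91 42.53] y [-20.9  21. ]
top z [-10.54  -6.38  -5.56] y [-12.3  12. ]
plate angle -0.02838223887862399
```

View pics/w13.png

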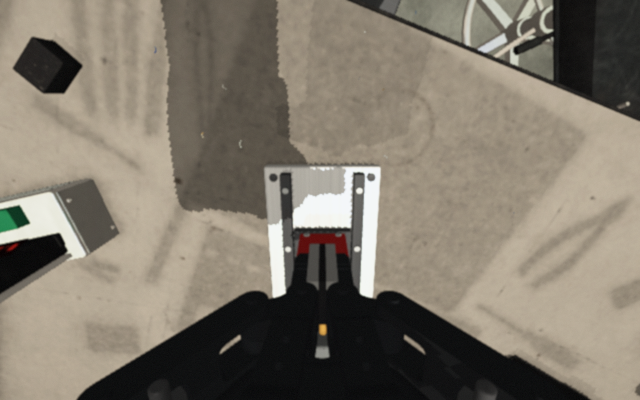

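Emit:
{"op": "send_rows", "data": {"grip": [255,255,255,255,255], "offset": [[25,0,0],[60,0,0],[90,0,0],[101,0,0],[101,0,0]], "twist": [0,0,0,0,0]}}

```text
clock: 10.65
position: [0.4798, 0.0688, 0.0362]
ee_rot: [-0.12, 0.699, 0.119, 0.695]
ft_force: [-0.3, 0.1, -0.1]
grip_width: -0.0
```

```bash
python3 -c "
from h import *
o,im,d=redcheck('w14')"
```

```text
10.65 [0.4798 0.0688 0.0362] [109.47, 19.47] [-0.3  0.1 -0.1] -2.5921746059048e-05
red 402 [315 324  15  35 402]
rear face z [41.16 42.03 42.98] y [-3.7  3. ]
top z [-9.7   8.83 13.21] y [-2.9  2.6]
plate angle -1.2392857504070827
```

View pics/w14.png

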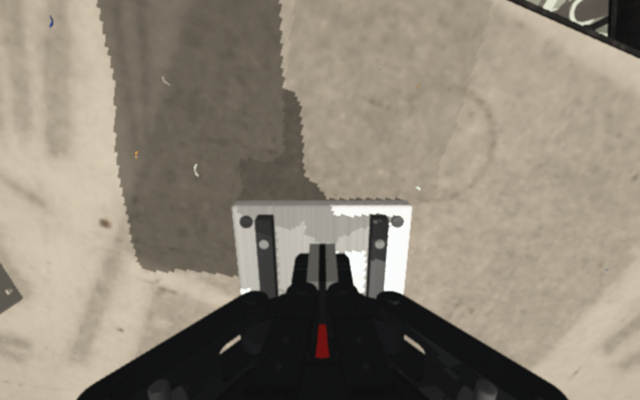

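Emit:
{"op": "send_rows", "data": {"grip": [255,255,255,255,255], "offset": [[0,0,10],[0,0,20],[0,0,24],[0,0,26],[0,0,28]], "twist": [0,0,0,0,0]}}

```text
clock: 11.12
position: [0.5081, 0.0785, 0.0389]
ee_rot: [-0.119, 0.697, 0.12, 0.697]
ft_force: [-0.2, -0.2, -0.8]
grip_width: -0.001
```

Emit:
{"op": "send_rows", "data": {"grip": [255,255,255,255,255], "offset": [[0,0,2],[0,0,4],[0,0,6],[0,0,8],[0,0,10]], "twist": [0,0,0,0,0]}}

```text
clock: 11.53
position: [0.5168, 0.0816, 0.0383]
ee_rot: [-0.119, 0.697, 0.119, 0.697]
ft_force: [-0.9, -0.2, 1.6]
grip_width: -0.002
```

```bash
cat >> h.py <<'E'
def side(n):
    o=monitor.get_obs();R=Rn.from_quat(o["ee_rot"]);print(np.round(o["position"],4),"F tool",R.inv().apply(o["ft_force"]).round(2),"tcp fix z",(np.array(o["position"])-[.4798,.0688,0])@np.array([np.cos(np.radians(19.4)),np.sin(np.radians(19.4)),0])*1000)
    for c in ["side","wrist"]:
        im,d=viewer.camera(c);np.savez(f"{n}{c}.npz",im=im,d=d)
        if c=="side": cv2.imwrite(f"pics/{n}.png",cv2.resize(im[160:260,250:400],None,fx=5,fy=5,interpolation=cv2.INTER_CUBIC))
        else: cv2.imwrite(f"pics/{n}w.png",im)
E
python3 -c "
from h import *
side('s1')"
```

```text
[0.5168 0.0816 0.0383] F tool [-1.56  0.13 -0.95] tcp fix z 39.132363174970855
```

View pics/s1.png

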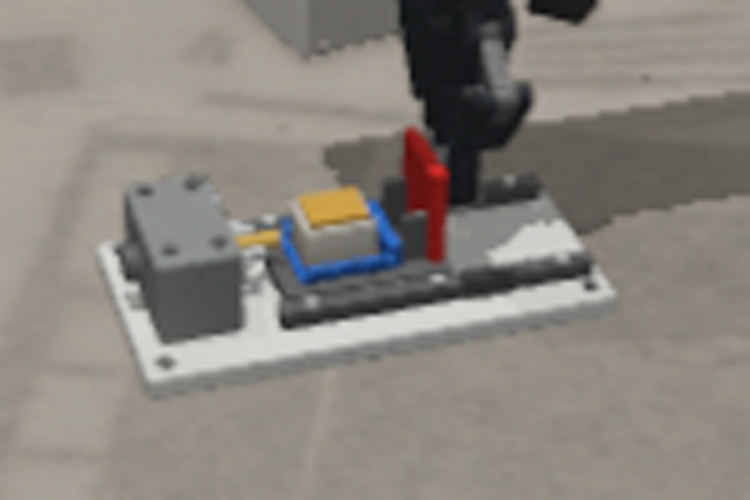

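Emit:
{"op": "send_rows", "data": {"grip": [255,255,255,255,255], "offset": [[0,0,2],[0,0,4],[0,0,6],[0,0,8],[0,0,10]], "twist": [0,0,0,0,0]}}

```text
clock: 12.05
position: [0.5263, 0.085, 0.0382]
ee_rot: [-0.119, 0.697, 0.119, 0.697]
ft_force: [-1.1, -0.1, 0.4]
grip_width: 0.002
```

Run:
```python
from h import *
side('s2')
m=viewer.camera_model("side")
for n in ["side0","s1side","s2side"]:
    z=np.load(n+".npz");im,d=z["im"],z["d"];hsv=cv2.cvtColor(im,cv2.COLOR_BGR2HSV)
    red=((hsv[...,0]<8)|(hsv[...,0]>170))&(hsv[...,1]>130)&(hsv[...,2]>60);red[:180]=0;red[215:]=0;red[:,:300]=0;red[:,380:]=0
    a=(hsv[...,0]>8)&(hsv[...,0]<28)&(hsv[...,1]>120)&(hsv[...,2]>90);a[:180]=0;a[230:]=0;a[:,:310]=0;a[:,345:]=0
    f=np.array([np.cos(np.radians(19.3)),np.sin(np.radians(19.3)),0])
    for k in (red,a):
        if k.sum():
            P=cloud("side",d,k);print(n,k.sum(),np.median(P,0).round(4),(np.median(P@f)*1000-(0.5593*f[0]+.0993*f[1])*1000).round(1))
```

```text
[0.5263 0.085  0.0382] F tool [-0.38  0.24 -1.08] tcp fix z 49.20454770198782
side0 139 [0.5205 0.0961 0.0559] -37.5
s1side 156 [0.529  0.1006 0.056 ] -28.6
s1side 72 [0.5716 0.104  0.049 ] 13.5
s2side 145 [0.5382 0.1027 0.0554] -18.7
s2side 59 [0.5768 0.106  0.049 ] 18.5
```

View pics/s2.png

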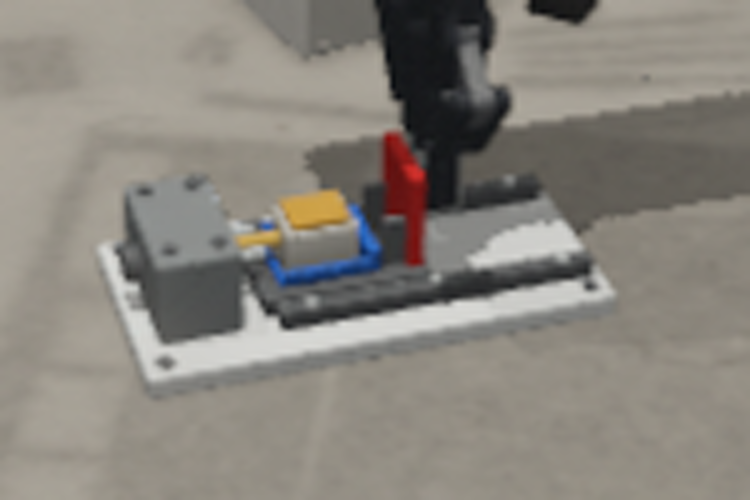

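Emit:
{"op": "send_rows", "data": {"grip": [255,255,255,255,255], "offset": [[0,0,2],[0,0,4],[0,0,6],[0,0,7],[0,0,8]], "twist": [0,0,0,0,0]}}

```text
clock: 12.57
position: [0.533, 0.0874, 0.0382]
ee_rot: [-0.119, 0.698, 0.119, 0.696]
ft_force: [-7.3, -1.3, 5.9]
grip_width: -0.001
```

Emit:
{"op": "send_rows", "data": {"grip": [255,255,255,255,255], "offset": [[0,0,1],[0,0,2],[0,0,3],[0,0,4],[0,0,5]], "twist": [0,0,0,0,0]}}

```text
clock: 12.98
position: [0.5372, 0.0888, 0.0382]
ee_rot: [-0.119, 0.698, 0.119, 0.696]
ft_force: [-10.3, -2.4, 8.9]
grip_width: 0.004
```

```bash
python3 -c "
from h import *
side('s3')"
```

```text
[0.5372 0.0888 0.0382] F tool [ -8.9    1.19 -10.48] tcp fix z 60.81995158384383
```

View pics/s3.png

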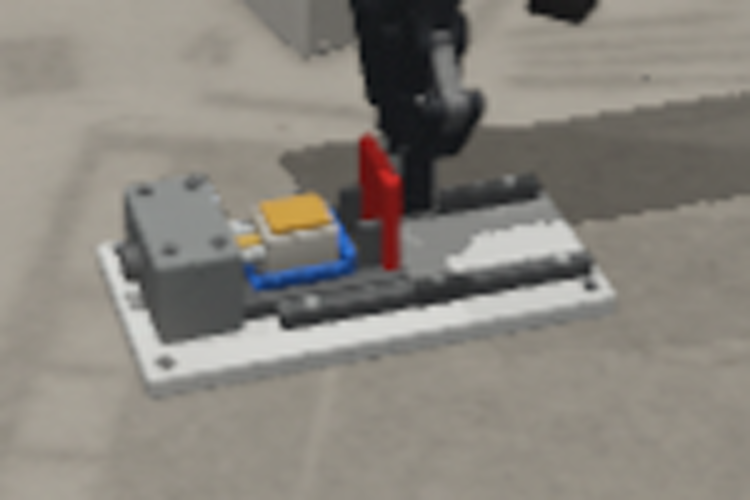

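Run:
```python
from h import *
f=np.array([np.cos(np.radians(19.3)),np.sin(np.radians(19.3)),0]);c0=(0.5593*f[0]+.0993*f[1])*1000
for n in ["side0","s1side","s2side","s3side"]:
    z=np.load(n+".npz");im,d=z["im"],z["d"];hsv=cv2.cvtColor(im,cv2.COLOR_BGR2HSV)
    red=((hsv[...,0]<8)|(hsv[...,0]>170))&(hsv[...,1]>130)&(hsv[...,2]>60);red[:180]=0;red[215:]=0;red[:,:300]=0;red[:,380:]=0
    a=(hsv[...,0]>8)&(hsv[...,0]<28)&(hsv[...,1]>100)&(hsv[...,2]>80);a[:180]=0;a[230:]=0;a[:,:296]=0;a[:,345:]=0
    b=(hsv[...,0]>105)&(hsv[...,0]<130)&(hsv[...,1]>120);b[:180]=0;b[230:]=0;b[:,:290]=0;b[:,345:]=0
    for nm,k in (("red",red),("amb",a),("blue",b)):
        if k.sum():
            P=cloud("side",d,k);q=P@f*1000-c0
            print(n,nm,k.sum(),np.median(P,0).round(4),np.percentile(q,[2,50,98]).round(1),np.percentile(P[:,2],[5,95]).round(3))
z=np.load("w12.npz");
# grey end block & plate extents from side0
z=np.load("side0.npz");d=z["d"];k=np.zeros(d.shape,bool);k[170:250,260:390]=1
P=cloud("side",d,k);q=P@f*1000-c0
s=(P[:,2]>.05)&(P[:,2]<.06)&(q>30);print("block top x",np.percentile(q[s],[1,99]))
s=(P[:,2]>.009)&(P[:,2]<.015);print("plate x",np.percentile(q[s],[0.5,99.5]))
z=np.load("top0.npz");d=z["d"];k=np.zeros(d.shape,bool);k[150:260,280:360]=1
P=cloud("top",d,k);q=P@f*1000-c0
s=(P[:,2]>.05)&(P[:,2]<.06)&(q>30);print("top: block top x",np.percentile(q[s],[1,99]))
s=(P[:,2]>.009)&(P[:,2]<.015);print("plate x",np.percentile(q[s],[0.5,99.5]))
```

```text
side0 red 139 [0.5205 0.0961 0.0559] [-42.8 -37.5 -36.1] [0.029 0.071]
side0 amb 20 [0.6033 0.1141 0.0383] [39.1 46.  55.6] [0.035 0.04 ]
side0 blue 183 [0.5572 0.095  0.0281] [-22.4  -2.5  24. ] [0.023 0.035]
s1side red 156 [0.529  0.1006 0.056 ] [-35.1 -28.6 -26.8] [0.029 0.071]
s1side amb 100 [0.5746 0.1069 0.0484] [-0.6 16.2 53.8] [0.037 0.051]
s1side blue 115 [0.5578 0.1145 0.0278] [-14.4   5.6  33.5] [0.023 0.036]
s2side red 145 [0.5382 0.1027 0.0554] [-23.7 -18.7 -17.2] [0.027 0.071]
s2side amb 100 [0.5828 0.1088 0.0484] [ 9.1 25.2 53.7] [0.038 0.05 ]
s2side blue 101 [0.5667 0.1196 0.0285] [-3.7 14.6 43. ] [0.023 0.036]
s3side red 154 [0.5493 0.1059 0.0555] [-13.1  -7.1  -5. ] [0.029 0.072]
s3side amb 90 [0.5896 0.1107 0.0485] [18.  32.  53.8] [0.039 0.051]
s3side blue 86 [0.5801 0.1256 0.0278] [ 7.8 28.8 54.9] [0.023 0.035]
block top x [ 63.3818737  102.10178319]
plate x [-106.73243364  112.23957782]
top: block top x [ 63.85464103 102.94601668]
plate x [-105.69386628  111.68326361]
```

View pics/s3w.png

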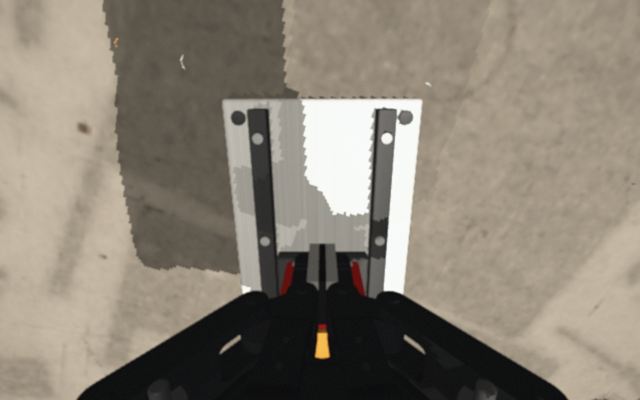

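Emit:
{"op": "send_rows", "data": {"grip": [255,255,255,255,255], "offset": [[0,0,0.3],[0,0,0.6],[0,0,0.9],[0,0,0.9],[0,0,0.9]], "twist": [0,0,0,0,0]}}

```text
clock: 13.5
position: [0.5377, 0.089, 0.0382]
ee_rot: [-0.119, 0.698, 0.119, 0.696]
ft_force: [-11.3, -3.1, 8.8]
grip_width: 0.0
```

```bash
python3 -c "
from h import *
side('s4')"
```

```text
[0.5377 0.089  0.0382] F tool [ -8.79   0.84 -11.74] tcp fix z 61.34016677783004
```

Emit:
{"op": "send_rows", "data": {"grip": [255,255,255,255,255], "offset": [[0,0,0.3],[0,0,0.6],[0,0,0.9],[0,0,1],[0,0,1]], "twist": [0,0,0,0,0]}}

```text
clock: 14.02
position: [0.5377, 0.089, 0.0381]
ee_rot: [-0.119, 0.699, 0.119, 0.695]
ft_force: [-16.3, -3.8, 13.9]
grip_width: 0.002
```

```bash
python3 -c "
from h import *
side('s5')"
```

```text
[0.5377 0.089  0.0381] F tool [-13.85   1.89 -16.72] tcp fix z 61.33632790938962
```

Emit:
{"op": "send_rows", "data": {"grip": [255,255,255,255,255], "offset": [[0,0,0.3],[0,0,0.6],[0,0,0.9],[0,0,1],[0,0,1]], "twist": [0,0,0,0,0]}}

```text
clock: 14.53
position: [0.5378, 0.089, 0.0379]
ee_rot: [-0.119, 0.7, 0.119, 0.694]
ft_force: [-21.0, -5.7, 17.2]
grip_width: -0.0
```

```bash
python3 -c "
from h import *
side('s6')"
```

```text
[0.5378 0.089  0.0379] F tool [-17.     1.58 -21.85] tcp fix z 61.38252406736207
```

Run:
```python
from h import *
f=np.array([np.cos(np.radians(19.3)),np.sin(np.radians(19.3)),0]);c0=(0.5593*f[0]+.0993*f[1])*1000+3
im,d=viewer.camera("top");cv2.imwrite("pics/t6.png",cv2.resize(im[150:260,270:370],None,fx=5,fy=5,interpolation=cv2.INTER_CUBIC))
for nm,cam,(im,d),roi in (("side","side",(np.load("s6side.npz")["im"],np.load("s6side.npz")["d"]),(180,230,290,345)),("top","top",(im,d),(160,230,290,345))):
    hsv=cv2.cvtColor(im,cv2.COLOR_BGR2HSV)
    a=(hsv[...,0]>8)&(hsv[...,0]<28)&(hsv[...,1]>100)&(hsv[...,2]>80)
    k=np.zeros_like(a);k[roi[0]:roi[1],roi[2]:roi[3]]=1;P=cloud(cam,d,a&k);P=P[P[:,2]>.044];q=P@f*1000-c0
    A=np.c_[P[:,:2],np.ones(len(P))];g=np.linalg.lstsq(A,P[:,2],rcond=None)[0]
    print(nm,len(P),np.percentile(q,[1,50,99]).round(1),np.percentile(P[:,2],[5,50,95]).round(4),"tilt",np.degrees(g[:2]).round(1))
```

```text
side 81 [15.1 28.6 41.3] [0.0462 0.0488 0.0506] tilt [-0.4 -0.2]Traceback (most recent call last):
  File "<stdin>", line 9, in <module>
    return _quantile_unchecked(
        a, q, axis, out, overwrite_input, method, keepdims, weights)
    return _ureduce(a,
                    func=_quantile_ureduce_func,
    ...<5 lines>...
                    overwrite_input=overwrite_input,
                    method=method)
    r = func(a, **kwargs)
    result = _quantile(arr,
                       quantiles=q,
    ...<2 lines>...
                       out=out,
                       weights=wgt)
    slices_having_nans = np.isnan(arr[-1, ...])
                                  ~~~^^^^^^^^^
IndexError: index -1 is out of bounds for axis 0 with size 0
```

View pics/s6.png

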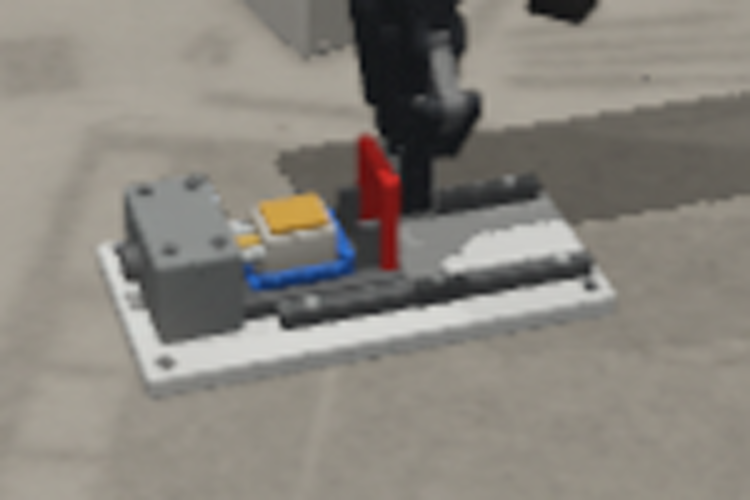

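View pics/t6.png

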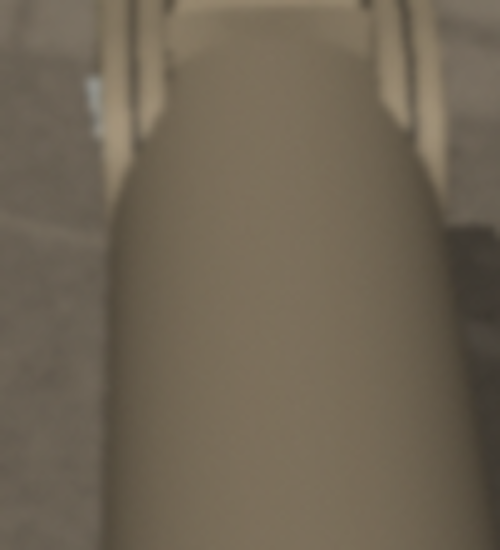

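```bash
python3 -c "
from h import *
o=monitor.get_obs();print(o['clock'],o['position'],o['ft_force'])
print(manip.hand_in())"
```

```text
14.6833 [0.53773408 0.08904609 0.03789441] [-20.23609856  -4.81048029  17.15654756]
the job is handed in; nothing more can be done
None
```

I handed the job in at 14.7 s. The amber relay is loaded in the nest, the slide is pushed in until the relay sits on the stop buttons, and the arm is still pushing on the red plate.

**Loading:** I gripped the relay across its 28 mm sides, turned it to line up with the slide, lowered it into the nest and let go. The wrist camera then showed it flat, with its top at 48.6 mm (49 expected) and tilted less than 0.5°. It sat about 1 mm forward of the nest centre.

**Pushing:** I pushed the plate with the shut fingers in steps of 2 mm or less, and then about 0.3 mm near the end. Over the last two moves the tool stayed where it was while the force along the slide rose from 11.7 to about 21 N, which shows the hard stop. The plunger spring takes about 10 N of that. The side camera puts the relay's front at about 45 mm, where the stop faces should be, and the relay still flat.

**What disagreed or wasn't checked:**
- **Slide travel:** it moved only about 31 mm under the push, not 40. My measurements suggest it already stood about 10 mm in at the start, and the plunger force fits that.
- **Vertical force:** there is also about 17 N of upward force on the fingers, probably friction against the red plate.
- **Top camera:** the arm blocked its last view, so that check failed.
- **Black relay:** I did not go near it, and made no final check of its position.

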